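# Shut the lamp house and reset its interlock

## Task

The lamp house's interlock has tripped because its top port is open: with the fingertips, push the sliding cover by its upright tab until it is fully shut against its stop. Then press the two round buttons of the reset box down together, one fingertip on each (never one alone), keep both fully down for a good two seconds, and let both come up again. Do not grasp or lift anything, do not press the square keys of the other box, and leave both boxes and everything else standing where they are.

Things in the scene. Friction and masses are not known exactly. Their poses are not given: they have to be found in the camera images.
- lamp_house: squat mustard lamp house, fixed to the table, 120 (x) x 200 (y) x 110 mm high on a 136 x 216 x 12 mm foot. Origin: centre of underside. On its flat top a steel cover slides along its y axis between two rails (x = +-39 mm, 8 wide, 9 high, y -80 to +90 mm) towards a stop bar at y = +70 mm, over the dark lamp port at y = +35 mm. Behind the tab (-y) the top is bare between the rails
- cover_tab (a point): centre of the OUTER (-y) face of the cover's upright tab, where it is pushed; 132 mm above the table. The tab, at the -y edge of the 66 x 60 x 5 mm cover plate, is 50 mm wide (house x), 5 mm thick (y) and reaches from the house top (110 mm) to 144 mm above the table. Axes as lamp_house; it moves along the house's +y as the cover shuts
- port_cover (a joint): travel of the sliding cover in m along the house's +y: 0 fully open, 0.045 fully shut (mechanical end stop). It slides with about 2 N of friction and stays where it is left
- reset_box: cream control box standing loose on four rubber feet (about 1.6 kg), 100 (x) x 140 (y) x 60 mm high, with two ROUND black buttons on its flat top, 56 mm apart along the box's y axis. Origin: centre of underside
- reset_left_top (a point): centre of the top face of the round button on the box's +y side; 28 mm diameter, top 78 mm above the table when up; in the box frame at x = -8, y = +28 mm. It stands 6 mm proud of a grey collar 44 mm in diameter whose top is 72 mm above the table. It moves down with the button
- reset_right_top (a point): the same for the round button on the box's -y side, at x = -8, y = -28 mm in the box frame
- reset_left (a joint): how far that button is pressed, m: 0 up, 0.006 fully down (flush with its collar); spring return, about 4 N fully down
- reset_right (a joint): the same for the other round button
- timer_left (a joint): how far the timer box's +y square key is pressed, m: 0 up, 0.006 down
- timer_right (a joint): how far the timer box's -y square key is pressed, m
- eyepiece: bystander: small brass eyepiece standing upright, 32 mm wide, 45 mm tall; origin centre of underside
- beaker_a: bystander: empty glass beaker, 58 mm wide, 75 mm tall; origin centre of underside
- beaker_b: bystander: second empty glass beaker, 58 mm wide, 75 mm tall; origin centre of underside
- wash_bottle_a: bystander: white plastic wash bottle, 66 mm wide, 160 mm tall to its cap with a thin bent spout to 195 mm; origin centre of underside
- wash_bottle_b: bystander: second white plastic wash bottle, 66 mm wide, 160 mm tall to its cap with a thin bent spout to 195 mm; origin centre of underside
- instrument_case: bystander: shut black instrument case, 62 x 200 x 34 mm high; origin centre of underside
- lens_stand: bystander: lens in a black ring on a round steel foot 56 mm wide, 112 mm tall; origin centre of underside
- timer_box: bystander: cream control box of the same size as reset_box, with two SQUARE black keys; origin centre of underside. Not to be operated

How it is judged:
On the way, in this order (a step that is already met when the one before it is completed fails the run):
1. the cover is pushed fully shut (value of joint port_cover above 0.042 m), for 0.2 s.
2. both round buttons are held fully down together for 1.8 s, cover still shut (value of joint each of reset_left, reset_right above 0.0045 m and value of joint port_cover above 0.042 m), for 1.8 s.
At the end, for the whole second after the job is handed in: The cover is within 3 mm of its stop, both round buttons and both square keys are up (within 1 mm), the reset box is level, at rest and within 30 mm of where it stood, and every bystander is upright and within 30 mm of where it stood (value of joint port_cover above 0.042 m and value of joint each of reset_left, reset_right, timer_left, timer_right below 0.001 m and distance of each of reset_box, eyepiece, beaker_a, beaker_b, wash_bottle_a, wash_bottle_b, instrument_case, lens_stand, timer_box from where it was at the start of the episode below 0.03 m and angle between reset_box's own z axis and vertical below 0.05 rad and linear speed of reset_box below 0.01 m/s and angle between each of eyepiece, beaker_a, beaker_b, wash_bottle_a, wash_bottle_b, instrument_case, lens_stand, timer_box's own z axis and vertical below 0.1 rad); the robot touches nothing.
It fails at once if a round button is pressed while the cover is still open (value of joint any of reset_left, reset_right above 0.0035 m and value of joint port_cover below 0.042 m).
It fails at once if one round button is pressed alone (over 4.5 mm while the other is under 1 mm) ((value of joint reset_left above 0.0045 m and value of joint reset_right below 0.001 m) or (value of joint reset_right above 0.0045 m and value of joint reset_left below 0.001 m)).
It fails at once if a square key of the timer box is pressed (over 3 mm) (value of joint any of timer_left, timer_right above 0.003 m).
It fails at once if a control box or a bystander is lifted (over 15 mm) (height (world z) of any of eyepiece, beaker_a, beaker_b, wash_bottle_a, wash_bottle_b, instrument_case, lens_stand, timer_box, reset_box above 0.015 m).
It fails at once if the reset box or a bystander is shoved over 30 mm or tipped (distance of any of eyepiece, beaker_a, beaker_b, wash_bottle_a, wash_bottle_b, instrument_case, lens_stand, timer_box, reset_box from where it was at the start of the episode above 0.03 m or angle between any of eyepiece, beaker_a, beaker_b, wash_bottle_a, wash_bottle_b, instrument_case, lens_stand, timer_box, reset_box's own z axis and vertical above 0.35 rad).
It also fails if it takes over 51 s, if anything falls off the work surface, if the arm or the gripper's body presses on something with over 40 N, if the wrist force passes 120 N, or if a joint passes its speed limit or range.

## Robot

A 6-joint arm with a two-finger parallel gripper is mounted at the origin on the work surface. World frame = base frame: x ahead of the robot, y to its left, z up, the work surface at z = 0. Lengths are in m, angles in rad, forces in N, time in s.
With the tool pointing down it reaches from about 0.3 to 0.875 m from the base axis. Payload 6.4 kg.
Tool frame: the origin (TCP) lies at the very end of the fingers, on their centre line; the grasp point (between the pads) lies 19 mm behind it (grip_depth is the distance from the TCP to the grasp point, in m); z points along the fingers, y is the direction in which the jaws open and shut (so a half turn about z gives the same grasp; the last joint's range is limited). The gripper opens to 85 mm and grips with 20 to 120 N. Pads are 22 mm wide; open, the fingers measure 114 mm over their backs; the gripper's body (76 mm by 85 mm) begins 54 mm behind the grasp point. The pads swing forward as they close: fully open they stand 13 mm farther back than shut.
Start: joints at [1.054, 0.181, 1.607, -0, 1.354, -0.206], TCP at [0.176, 0.547, 0.231] pointing down, gripper open.
Joint ranges: [-2.99, 2.99], [-0.89, 2.07], [0.3, 2.58], [-1.14, 4.28], [0, 2.63], [-3.12, 3.12]. Speed limits (rad/s): [2.57, 2.57, 3.01, 3.14, 3.14, 3.14].

## Interface

Orientations are given as a unit quaternion [x, y, z, w].
In Python, from rig import * gives the robot as it stands.
- The arm moves only by the tool play_rows, never from a script. Its argument "deltas" is one flat list of numbers, 7 for each row, row after row: the shift along the tool's x, y, z as a fraction of full scale, then the turn, a rotation vector about the tool's x, y, z as a fraction of full scale, then the opening, from 0 (shut) to 1 (fully open). In form: [dx, dy, dz, wx, wy, wz, gripper, dx, dy, dz, wx, wy, wz, gripper, ...]. A call has 1 to 8 rows; each row shifts and turns the commanded pose from where the row before left it, along the tool's axes as they then stand; what a row does not reach is not made up. Full scale, the value 1, is 20 cm for a shift and 0.5 rad for a turn. A row lasts 1/8 s, in which the tool goes at most 62.5 mm and 10.7 degrees, less where a joint would pass 70% of its speed; a pose out of reach is approached as far as the arm can. A call with a number of a shift or a turn outside -1 to 1 is refused whole. A call with a gripper value outside its range is refused whole. The fingers move at their own pace and stop on an object; "newtons" is the grip in N (left out, the last holds). Time passes only in rows, so rows that do not move let the fingers close. It gives the time, the measured TCP pose, the force and the opening at its end, in the units of the state.
- read_state(): the state, without advancing time (a new reading comes with each control period).
- get_image(name): name is "side" or "top"; returns (picture, depth): 384x512x3 uint8, red, green, blue; 384x512 float32, m along the optical axis (not along the pixel's ray), 0 where there is no reading.
- camera_params(name): a dict with "vfov" (degrees; the focal length in pixels is half the picture's height over the tangent of half this angle, whatever the lens; pixels are square), "cx", "cy" (the principal point, pixels), "camera_from_world" (4x4, takes a point from world to camera coordinates). Camera axes: x right, y up, looking along -z (the intrinsics and any distortion apply to the point x, -y, -z); pixel columns grow to the right and rows downward; lengths in m; the calibration is good to about 2 mm. A picture is of the moment at which its call begins. camera_params takes no time and is no camera call.
- sign_off(): hands the job in, once; it reports no verdict.
Trained networks look in the newest picture that a camera, given by its name, has taken for a name from the list of things; names that differ only in an ending like _2 or _b are one class to them, and where a whole thing is asked for, a point or a joint stands for the part that bears it (a point fixed in the world has none). Each returns a list of dicts, best first, with "score" (0 to 1); they miss things now and then, are a little off and sometimes report something else, mostly with a low value. They report only what shows in the picture. A call takes as long as a camera call.
- spot_in(camera, label): "at" ([x, y, z] in m, in the coordinates of the camera as it stood for that picture, good to about 4 mm: the middle of the surface that is visible of it).
- cut_out(camera, label): "mask" (384x512 bool, what is visible of it).
The state is a dict: "time_s": time; "joints": joint angles; "qvel": joint speeds; "effort": joint torques, N m; "tcp_pos": TCP position; "orientation": TCP orientation; "ft_force": force on the tool from outside, world axes, zero at the start; "torque": the same for the moment, N m; "grip_width": opening from 0.0 (shut) to 1.0 (fully open).
Only numpy, scipy, OpenCV 4.12 (cv2) and the standard library are available. Lean on these libraries where they do the work, as an engineer would, in place of code of your own. Each camera call takes 0.05 s, during which the arm holds its last target.

## Working session

There is one attempt and no reset: what is moved stays moved. The work goes in short steps, Python scripts to look and compute and a tool call to move; the robot and the scene stay as the last step left them, time stands still between calls to the robot, and variables do not carry over. Pictures are saved under pics/ and viewed, and the job is handed in when it is done.

Besides the shell and the picture viewer there is one more tool, called after "Call:" as name(argument=value, ...), one argument or row to a line, values as JSON. play_rows: Moves the arm, as the interface text tells. Its arguments: {"type":"object","properties":{"deltas":{"type":"array"},"newtons":{"type":"number"}},"required":["deltas"]}

```bash
mkdir -p pics; ls; python3 - <<'E'
from rig import *
import cv2,numpy as np
for n in("side","top"):
    im,d=get_image(n); cv2.imwrite(f"pics/{n}0.png",im[:,:,::-1]); np.save(f"pics/{n}d.npy",d)
    print(n,camera_params(n))
print(read_state())
E
```

```text
pics
side {'vfov': 51.57137849657981, 'cx': 256.4822229792495, 'cy': 187.0347832213883, 'camera_from_world': array([[-0.99066956, -0.13563669,  0.01328542,  0.57286117],
       [ 0.09337297, -0.60449282,  0.79111941, -0.12297414],
       [-0.09927387,  0.78497842,  0.61151744, -1.05103895],
       [ 0.        ,  0.        ,  0.        ,  1.        ]])}
top {'vfov': 49.42113045304136, 'cx': 252.97272511329624, 'cy': 198.97540463861594, 'camera_from_world': array([[-1.37881895e-02, -9.99904647e-01, -7.62820679e-04,
         4.53553291e-03],
       [ 9.96236607e-01, -1.38028893e-02,  8.55692888e-02,
        -5.98659192e-01],
       [-8.55716586e-02,  4.19895683e-04,  9.96331930e-01,
        -1.44215015e+00],
       [ 0.00000000e+00,  0.00000000e+00,  0.00000000e+00,
         1.00000000e+00]])}
{'time_s': 0.1, 'joints': array([ 1.05371462e+00,  1.81464477e-01,  1.60793546e+00,  3.48230983e-05,
        1.35380963e+00, -2.06317802e-01]), 'qvel': array([ 0.00026355, -0.00321345, -0.00233322,  0.00058699,  0.00187167,
        0.0005129 ]), 'effort': array([ 1.29291429e-04, -4.45885527e+01, -3.52235734e+01, -3.29239192e-04,
        4.23478283e-03,  5.34603828e-05]), 'tcp_pos': array([0.17555159, 0.54700974, 0.23046226]), 'orientation': array([ 1.54761128e-01,  9.87951588e-01, -7.50133132e-04, -3.01985162e-04]), 'ft_force': array([0.17864462, 0.44892983, 0.53303215]), 'torque': array([ 0.00338511, -0.05678511,  0.00811753]), 'grip_width': 0.9955365382140514}
```

View pics/side0.png

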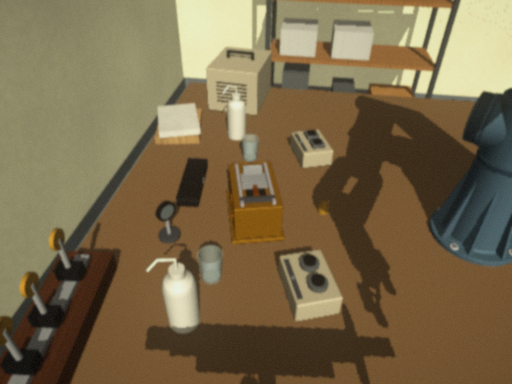

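View pics/top0.png

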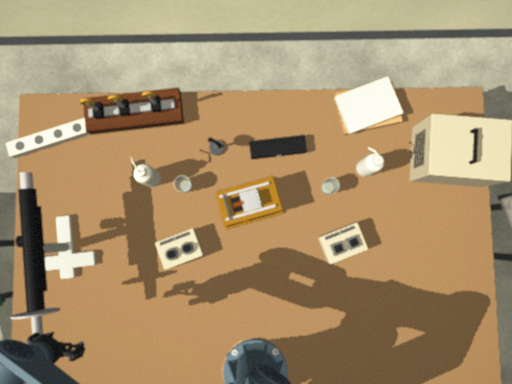

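```bash
python3 - <<'E'
import cv2
t=cv2.imread("pics/top0.png"); s=cv2.imread("pics/side0.png")
a=cv2.resize(t[165:275,145:295],(750,550),interpolation=cv2.INTER_CUBIC); cv2.imwrite("pics/tz.png",a)
a=cv2.resize(s[150:330,215:355],None,fx=3.3,fy=3.3,interpolation=cv2.INTER_CUBIC); cv2.imwrite("pics/sz.png",a)
E
```

```text
(no output)
```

View pics/tz.png

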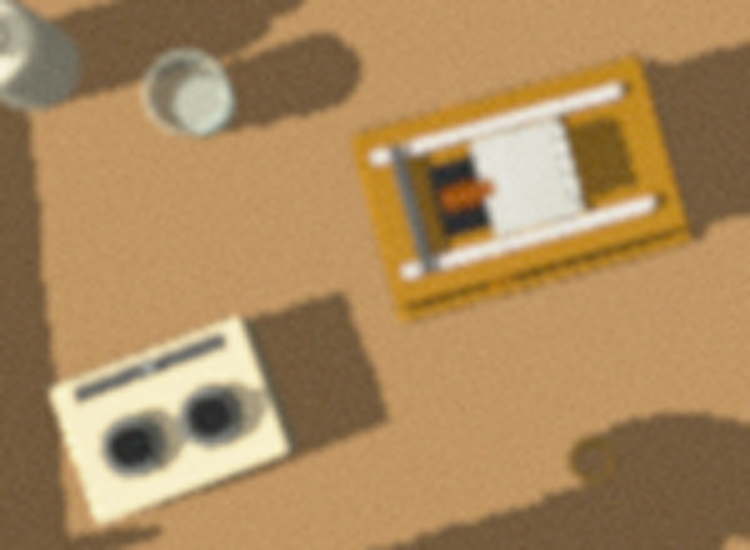

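View pics/sz.png

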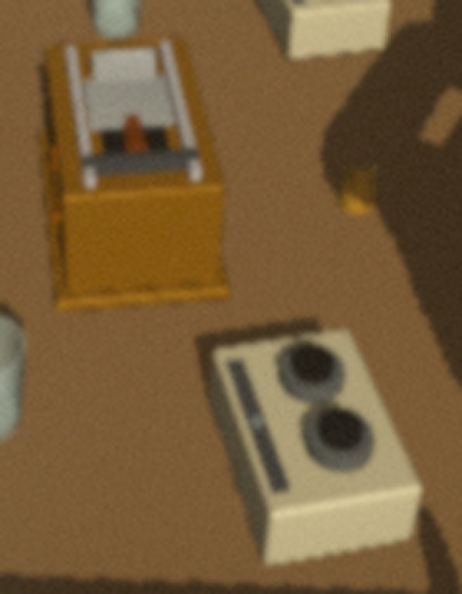

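```bash
cat > h.py <<'E'
import numpy as np,cv2
from rig import camera_params
def ray(cam,u,v,z):
    p=camera_params(cam); f=192/np.tan(np.radians(p['vfov'])/2)
    M=p['camera_from_world']; R=M[:3,:3]; t=M[:3,3]
    d=R.T@np.array([(u-p['cx'])/f,-(v-p['cy'])/f,-1]); o=-R.T@t
    return o+d*(z-o[2])/d[2]
def proj(cam,P):
    p=camera_params(cam); f=192/np.tan(np.radians(p['vfov'])/2)
    M=p['camera_from_world']; c=M[:3,:3]@np.array(P)+M[:3,3]
    return p['cx']+f*c[0]/-c[2], p['cy']-f*c[1]/-c[2]
E
python3 - <<'E'
from rig import *
from h import *
Z=lambda x,y:((x+.5)/5-.5+145,(y+.5)/5-.5+165)
S=lambda x,y:((x+.5)/3.3-.5+215,(y+.5)/3.3-.5+150)
def r(n,cam,p,z): 
    P=ray(cam,*p,z); print(n,P.round(4)); return P
for i,q in enumerate([(372,156),(628,88),(403,272),(660,202)]): r('rail%d'%i,'top',Z(*q),.119)
for q in [(567,123),(582,212)]: r('tab','top',Z(*q),.144)
for q in [(135,445),(215,413)]: r('btn','top',Z(*q),.078)
for q in [(95,60),(155,58)]: r('tabtop?','side',S(*q),.144)
for q in [(94,50),(155,48)]: r('tabtop','side',S(*q),.144)
for q in [(340,430),(313,363)]: r('btn side','side',S(*q),.078)
for q in [(50,390),(240,318),(290,452),(97,523)]: r('boxcorner','top',Z(*q),.060)
for q in [(68,45),(90,185),(165,43),(197,178)]: r('rail side','side',S(*q),.119)
for c in("top","side"):
  M=np.linalg.inv(camera_params(c)['camera_from_world'])
  for l in ("cover_tab","reset_left_top","reset_right_top","lamp_house","reset_box"):
    print(c,l,[((M@np.r_[k['at'],1])[:3].round(4),round(k['score'],2)) for k in spot_in(c,l)])
E
```

```text
rail0 [0.6027 0.1081 0.119 ]
rail1 [ 0.6455 -0.0614  0.119 ]
rail2 [0.526  0.0883 0.119 ]
rail3 [ 0.5697 -0.0811  0.119 ]
tab [ 0.6201 -0.0204  0.144 ]
tab [ 0.5621 -0.0292  0.144 ]
btn [0.414  0.2718 0.078 ]
btn [0.4346 0.2181 0.078 ]
tabtop? [ 0.6144 -0.002   0.144 ]
tabtop? [ 0.5684 -0.012   0.144 ]
tabtop [ 0.6174 -0.0155  0.144 ]
tabtop [ 0.5701 -0.0258  0.144 ]
btn side [0.4128 0.281  0.078 ]
btn side [0.4313 0.2275 0.078 ]
boxcorner [0.4513 0.3333 0.06  ]
boxcorner [0.4984 0.2038 0.06  ]
boxcorner [0.4071 0.17   0.06  ]
boxcorner [0.3612 0.3009 0.06  ]
rail side [ 0.6459 -0.0552  0.119 ]
rail side [0.5986 0.1182 0.119 ]
rail side [ 0.5669 -0.0706  0.119 ]
rail side [0.5231 0.0988 0.119 ]
top cover_tab [(array([0.5932, 0.0042, 0.1185]), 0.67)]
top reset_left_top []
top reset_right_top [(array([0.4371, 0.2222, 0.0776]), 0.55)]
top lamp_house [(array([0.5823, 0.0106, 0.1071]), 0.75), (array([ 0.4446, -0.3407,  0.0763]), 0.52)]
top reset_box [(array([0.4312, 0.2504, 0.0627]), 0.72), (array([ 0.704 , -0.3897,  0.1257]), 0.29)]
side cover_tab [(array([ 0.5884, -0.0021,  0.1191]), 0.85), (array([0.7866, 0.1351, 0.0479]), 0.55)]
side reset_left_top [(array([0.4123, 0.2866, 0.0817]), 0.57), (array([ 0.5858, -0.0019,  0.1175]), 0.22)]
side reset_right_top [(array([ 0.4383, -0.2679,  0.0567]), 0.72), (array([0.434 , 0.2334, 0.0798]), 0.59)]
side lamp_house [(array([0.5748, 0.0905, 0.1097]), 0.85)]
side reset_box [(array([0.4256, 0.2856, 0.061 ]), 0.9), (array([0.4306, 0.2309, 0.083 ]), 0.27)]
```

```bash
python3 - <<'E'
from rig import *
from h import *
def pts(cam):
    d=np.load(f"pics/{cam}d.npy"); p=camera_params(cam); f=192/np.tan(np.radians(p['vfov'])/2)
    v,u=np.mgrid[:384,:512]; c=np.stack([(u-p['cx'])/f*d,-(v-p['cy'])/f*d,-d],-1)
    M=p['camera_from_world']; return (c-M[:3,3])@M[:3,:3]
for cam in("top","side"):
    P=pts(cam); d=np.load(f"pics/{cam}d.npy")
    m=(abs(P[...,2])<.03)&(d>0)&(abs(P[...,1])<.5)&(P[...,0]>.3)&(P[...,0]<.9)
    A=P[m]; c,*_=np.linalg.lstsq(np.c_[A[:,:2],np.ones(len(A))],A[:,2],rcond=None); print(cam,'table',c, np.median(A[:,2]),(d==0).mean())
    for nm,z0,z1,box in [('house',.100,.125,(.45,.72,-.14,.16)),('box',.053,.068,(.33,.53,.14,.36)),('btn',.07,.09,(.33,.53,.14,.36)),('tab',.13,.16,(.5,.7,-.1,.1)),('tbox',.053,.068,(.33,.53,-.45,-.2))]:
        m=(P[...,2]>z0)&(P[...,2]<z1)&(P[...,0]>box[0])&(P[...,0]<box[1])&(P[...,1]>box[2])&(P[...,1]<box[3])
        A=P[m]
        if len(A)<4: print(nm,len(A)); continue
        r=cv2.minAreaRect(A[:,:2].astype(np.float32)*1000)
        print(cam,nm,len(A),A.mean(0).round(4),np.round(r[0],1),np.round(r[1],1),round(r[2],1),np.median(A[:,2]).round(4))
print('tcp proj',proj('top',[.1756,.547,.2305]),proj('side',[.1756,.547,.2305]))
E
```

```text
top table [ 0.00377912 -0.00101413 -0.00196502] -6.815300131950109e-05 0.003814697265625
top house 2108 [0.5874 0.0124 0.1123] [588.2  12.8] [120.3 199.8] 14.8 0.1115
top box 937 [0.4335 0.2537 0.0594] [431.8 253.9] [ 99.8 140.1] 20.1 0.0593
top btn 210 [0.4249 0.2498 0.0767] [424.5 250.7] [40.9 96.5] 19.4 0.0763
top tab 26 [ 0.5946 -0.0189  0.1427] [595.2 -18.8] [46.9  4.7] 15.0 0.143
top tbox 900 [ 0.4457 -0.3063  0.06  ] [ 443.5 -308.9] [ 99.9 140.6] 20.7 0.0598
side table [ 0.00273531 -0.0003798  -0.00104675] -0.0005310391635132247 0.003936767578125
side house 2142 [0.5815 0.0374 0.1125] [585.5  13.9] [120.2 206.4] 14.9 0.1104
side box 1902 [0.431  0.2685 0.0594] [429.5 256.8] [100.  140.9] 20.2 0.0593
side btn 459 [0.4212 0.2601 0.0762] [422.3 254.4] [42.3 97.1] 19.6 0.075
side tab 95 [ 0.5937 -0.015   0.1381] [594.  -15.6] [47.8  9.2] 15.7 0.1385
side tbox 527 [ 0.4426 -0.2882  0.059 ] [ 440.5 -306.4] [100.6 145.4] 20.6 0.0588
tcp proj (np.float64(67.68914668749466), np.float64(338.8864160984378)) (np.float64(517.984900129671), np.float64(390.3868610332714))
```

Call:
play_rows(
  deltas=[0,0,0,0,0,-0.2855,0,0,0,0,0,0,-0.2855,0,0,0,0,0,0,-0.2855,0,0,0,0,0,0,-0.2855,0,0,0,0,0,0,0,0],
  newtons=20,
)

```text
time_s: 1.23
tcp_pos: [0.1758, 0.5475, 0.2313]
orientation: [-0.129, 0.992, 0.0, -0.0]
ft_force: [0.8, -0.3, -0.2]
grip_width: 0.001
```

Call:
play_rows(
  deltas=[-0.08,-0.215,0,0,0,0,0,-0.08,-0.215,0,0,0,0,0,-0.08,-0.215,0,0,0,0,0,-0.08,-0.215,0,0,0,0,0,-0.08,-0.215,0,0,0,0,0,-0.08,-0.215,0,0,0,0,0,-0.08,-0.215,0,0,0,0,0,-0.08,-0.215,0,0,0,0,0],
)

```text
time_s: 2.22
tcp_pos: [0.3888, 0.2467, 0.2316]
orientation: [-0.128, 0.992, 0.0, 0.0]
ft_force: [0.2, -0.3, 0.2]
grip_width: 0.001
```

Call:
play_rows(
  deltas=[-0.08,-0.215,0,0,0,0,0,-0.08,-0.215,0,0,0,0,0,-0.08,-0.215,0,0,0,0,0,-0.08,-0.215,0,0,0,0,0,-0.08,-0.215,0,0,0,0,0,-0.08,-0.215,0,0,0,0,0,-0.08,-0.215,0,0,0,0,0,0,0,0,0,0,0,0],
)

```text
time_s: 3.22
tcp_pos: [0.5749, -0.0168, 0.231]
orientation: [-0.126, 0.992, -0.0, 0.0]
ft_force: [0.1, 0.2, 0.1]
grip_width: 0.001
```

Call:
play_rows(
  deltas=[-0.049,-0.1,0,0,0,0,0,-0.049,-0.1,0,0,0,0,0,0,0,0.15,0,0,0,0,0,0,0.15,0,0,0,0,0,0,0,0,0,0,0],
)

```text
time_s: 3.85
tcp_pos: [0.6005, -0.0462, 0.1686]
orientation: [-0.129, 0.992, 0.001, -0.003]
ft_force: [-0.3, 0.0, 0.2]
grip_width: -0.003
```

```bash
python3 - <<'E'
from rig import *
import cv2
t=get_image("top")[0][:,:,::-1]; s=get_image("side")[0][:,:,::-1]
cv2.imwrite("pics/t1.png",cv2.resize(t[150:270,180:320],None,fx=5,fy=5,interpolation=cv2.INTER_CUBIC))
cv2.imwrite("pics/s1.png",cv2.resize(s[70:270,170:340],None,fx=3,fy=3,interpolation=cv2.INTER_CUBIC))
st=read_state(); print(st['tcp_pos'],st['ft_force'])
E
```

```text
[ 0.60299196 -0.04702515  0.17209292] [-0.51951663 -0.00631374  0.62365762]
```

View pics/t1.png

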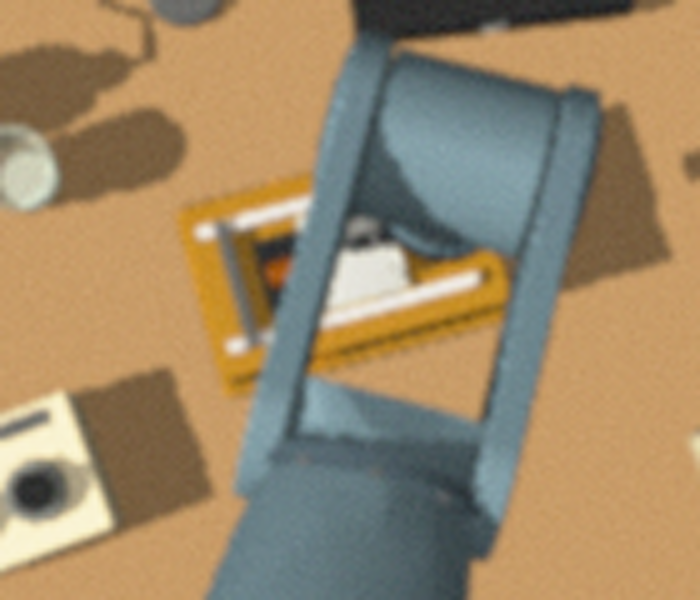

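View pics/s1.png

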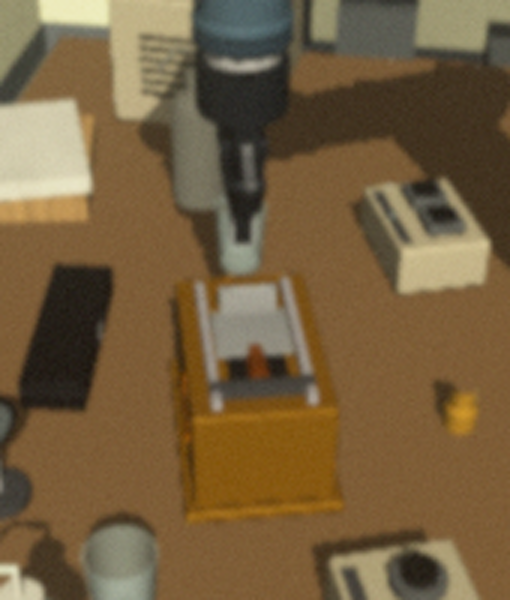

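Call:
play_rows(
  deltas=[0,0,0.08,0,0,0,0,0,0,0.08,0,0,0,0,0,0,0.07,0,0,0,0,0,0,0,0,0,0,0,0,0,0,0,0,0,0],
)

```text
time_s: 4.58
tcp_pos: [0.6031, -0.0478, 0.1254]
orientation: [-0.13, 0.992, -0.0, 0.0]
ft_force: [0.2, -0.9, 0.6]
grip_width: 0.003
```

```bash
python3 - <<'E'
from rig import *
import cv2
s=get_image("side")[0][:,:,::-1]
cv2.imwrite("pics/s2.png",cv2.resize(s[70:240,190:310],None,fx=3.5,fy=3.5,interpolation=cv2.INTER_CUBIC))
st=read_state(); print(st['tcp_pos'],st['ft_force'])
E
```

```text
[ 0.60334424 -0.0478679   0.12573439] [-0.18274902 -0.69960314 -0.00237863]
```

View pics/s2.png

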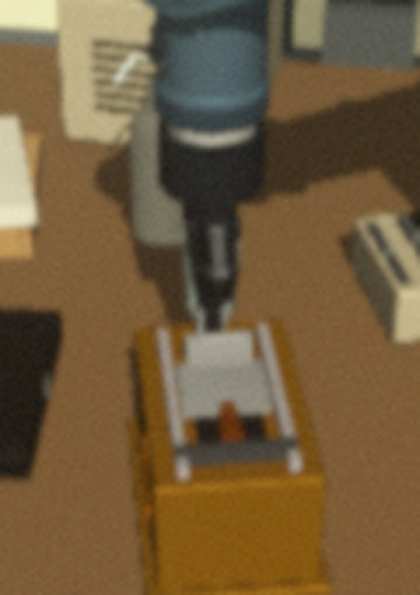

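Call:
play_rows(
  deltas=[0,0.03,0,0,0,0,0,0,0.03,0,0,0,0,0,0,0.03,0,0,0,0,0,0,0.03,0,0,0,0,0,0,0.03,0,0,0,0,0,0,0.03,0,0,0,0,0,0,0.03,0,0,0,0,0,0,0.03,0,0,0,0,0],
)

```text
time_s: 5.62
tcp_pos: [0.5907, -0.0009, 0.1255]
orientation: [-0.13, 0.992, -0.0, 0.0]
ft_force: [1.5, -2.6, 2.3]
grip_width: 0.002
```

Call:
play_rows(
  deltas=[0,0.015,0,0,0,0,0,0,0.015,0,0,0,0,0,0,0.01,0,0,0,0,0,0,0,0,0,0,0,0],
)

```text
time_s: 6.12
tcp_pos: [0.5883, 0.0067, 0.1251]
orientation: [-0.13, 0.992, 0.0, -0.0]
ft_force: [0.4, -1.8, 0.2]
grip_width: -0.0
```

Call:
play_rows(
  deltas=[0,0.01,0,0,0,0,0,0,0.01,0,0,0,0,0,0,0,0,0,0,0,0],
)

```text
time_s: 6.5
tcp_pos: [0.5875, 0.0098, 0.1252]
orientation: [-0.13, 0.992, -0.0, -0.0]
ft_force: [1.2, -5.0, -0.3]
grip_width: 0.0
```

Call:
play_rows(
  deltas=[0,0.01,0,0,0,0,0,0,0,0,0,0,0,0,0,0,0,0,0,0,0],
)

```text
time_s: 6.88
tcp_pos: [0.5875, 0.01, 0.1253]
orientation: [-0.129, 0.992, -0.002, 0.0]
ft_force: [2.9, -10.9, -2.4]
grip_width: 0.001
```

```bash
python3 - <<'E'
from rig import *
import cv2
s=get_image("side")[0][:,:,::-1]
cv2.imwrite("pics/s3.png",cv2.resize(s[70:240,190:310],None,fx=3.5,fy=3.5,interpolation=cv2.INTER_CUBIC))
st=read_state(); print(st['tcp_pos'],st['ft_force'])
E
```

```text
[0.58747924 0.00998546 0.12525644] [  2.82694012 -11.33875895  -2.15095499]
```

View pics/s3.png

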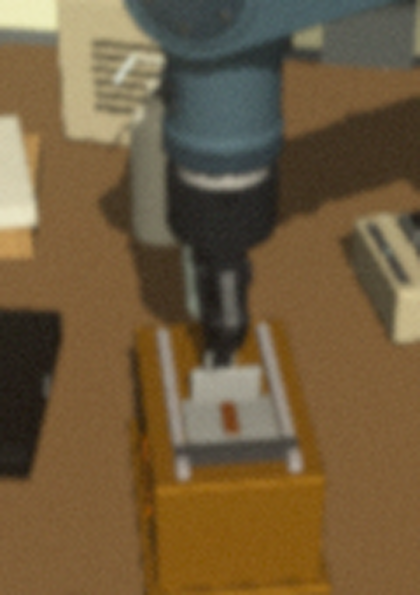

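Call:
play_rows(
  deltas=[0,-0.05,0,0,0,0,0,0,-0.05,0,0,0,0,0,0,0,-0.2,0,0,0,0,0,0,-0.2,0,0,0,0,0,0,0,0,0,0,0],
)

```text
time_s: 7.55
tcp_pos: [0.5944, -0.0075, 0.2093]
orientation: [-0.13, 0.992, -0.001, 0.003]
ft_force: [1.1, 0.1, -0.6]
grip_width: -0.003
```

Call:
play_rows(
  deltas=[0.06,0.185,0,0,0,0,0.49,0.06,0.185,0,0,0,0,0.49,0.06,0.185,0,0,0,0,0.49,0.06,0.185,0,0,0,0,0.49,0.06,0.185,0,0,0,0,0.49,0.06,0.185,0,0,0,0,0.49,0.06,0.185,0,0,0,-0.18,0.49,0,0,0,0,0,0,0.49],
)

```text
time_s: 8.55
tcp_pos: [0.4422, 0.2232, 0.2042]
orientation: [-0.176, 0.984, 0.0, -0.001]
ft_force: [0.5, -0.6, 0.2]
grip_width: 0.488
```

```bash
python3 - <<'E'
from rig import *
import cv2
s=get_image("side")[0][:,:,::-1];t=get_image("top")[0][:,:,::-1]
cv2.imwrite("pics/s4.png",cv2.resize(s[140:340,190:390],None,fx=3,fy=3,interpolation=cv2.INTER_CUBIC))
cv2.imwrite("pics/t4.png",cv2.resize(t[150:290,130:300],None,fx=4,fy=4,interpolation=cv2.INTER_CUBIC))
st=read_state(); print(st['tcp_pos'],st['orientation'],st['ft_force'],st['grip_width'])
E
```

```text
[0.44394826 0.22150615 0.20459545] [-1.74348515e-01  9.84683844e-01 -1.08296396e-04 -5.57655363e-04] [ 0.01938729  0.60678764 -0.19553939] 0.4870995360267251
```

View pics/s4.png

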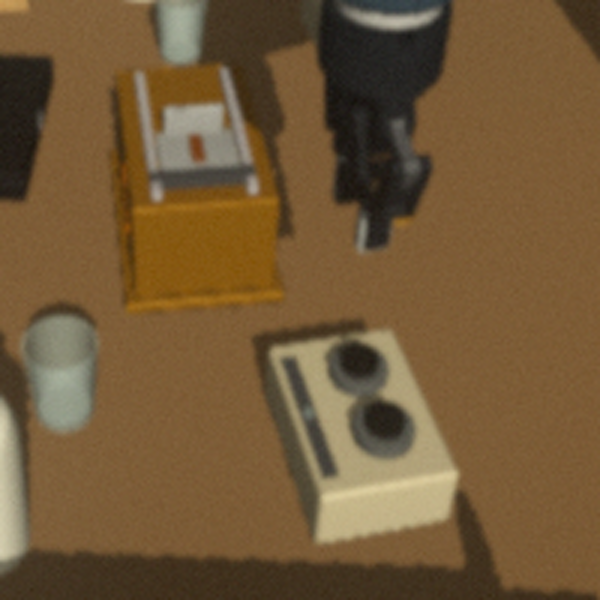

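View pics/t4.png

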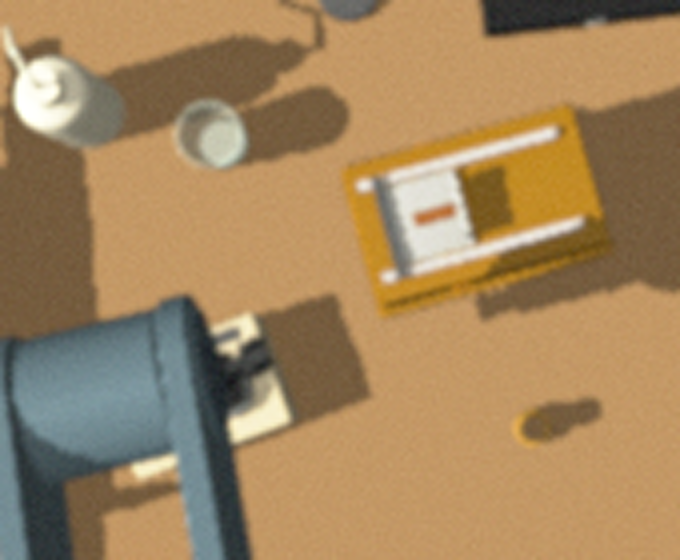

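Call:
play_rows(
  deltas=[0.021,0.09,0,0,0,0,0.49,0.021,0.09,0,0,0,0,0.49,0,0,0.2,0,0,0,0.49,0,0,0.25,0,0,0,0.49,0,0,0,0,0,0,0.49,0,0,0,0,0,0,0.49],
)

```text
time_s: 9.4
tcp_pos: [0.4248, 0.2531, 0.1167]
orientation: [-0.174, 0.985, 0.0, 0.001]
ft_force: [0.9, 0.4, 0.5]
grip_width: 0.493
```

```bash
python3 - <<'E'
from rig import *
import cv2
from h import proj
s=get_image("side")[0][:,:,::-1];t=get_image("top")[0][:,:,::-1]
cv2.imwrite("pics/s5.png",cv2.resize(s[190:330,250:370],None,fx=4.2,fy=4.2,interpolation=cv2.INTER_CUBIC))
st=read_state(); print(st['tcp_pos'],st['orientation'],st['ft_force'],st['grip_width'])
E
```

```text
[0.42569911 0.2531926  0.11762176] [-1.74213266e-01  9.84705950e-01  2.67741761e-04  1.96431976e-03] [0.18402794 0.73840379 0.11562475] 0.4955405842951987
```

View pics/s5.png

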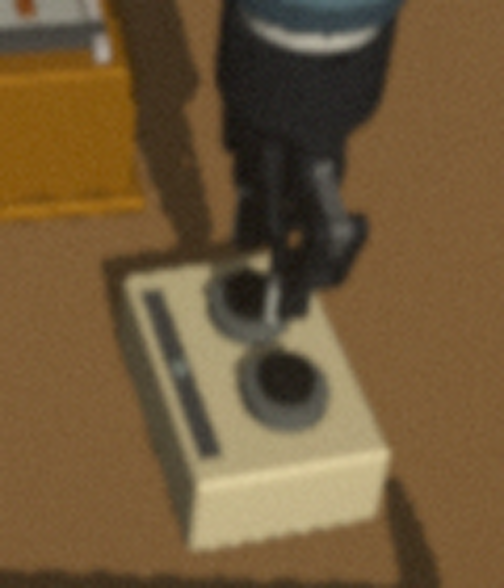

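```bash
python3 - <<'E'
from rig import *
from h import *
S=lambda x,y:((x+.5)/4.2-.5+250,(y+.5)/4.2-.5+190)
for z in(.118,.123,.128): print('tip',ray('side',*S(290,316),z).round(4))
print('btn',ray('side',*S(285,377),.078).round(4),ray('side',*S(248,295),.078).round(4))
print('exp tip px',proj('side',[.416,.2795,.12]),S(290,316))
im,d=get_image('side'); p=camera_params('side'); f=192/np.tan(np.radians(p['vfov'])/2)
v,u=np.mgrid[:384,:512]; c=np.stack([(u-p['cx'])/f*d,-(v-p['cy'])/f*d,-d],-1)
M=p['camera_from_world']; P=(c-M[:3,3])@M[:3,:3]
m=(P[...,2]>.1)&(P[...,2]<.16)&(P[...,0]>.36)&(P[...,0]<.5)&(P[...,1]>.18)&(P[...,1]<.36)&(d>0)
A=P[m]; ey=np.array([-.343,.939]); ex=np.array([.939,.343]); t=np.array([.4252,.2532])
q=np.c_[(A[:,:2]-t)@ex,(A[:,:2]-t)@ey,A[:,2]]*1000
for z in range(100,160,6):
    k=q[(q[:,2]>=z)&(q[:,2]<z+6)]
    if len(k): print(z,len(k),k.min(0).round(0),k.max(0).round(0))
k=q[q[:,2]<135]; print(k[np.argsort(k[:,2])][:40].round(0).tolist())
E
```

```text
tip [0.4152 0.2755 0.118 ]
tip [0.4156 0.28   0.123 ]
tip [0.4161 0.2845 0.128 ]
btn [0.4132 0.2796 0.078 ] [0.4331 0.2284 0.078 ]
exp tip px (np.float64(318.32937501056995), np.float64(265.6456997065094)) (318.66666666666663, 264.85714285714283)
118 20 [ -5. -22. 119.] [ 12.  29. 124.]
124 37 [ -9. -24. 124.] [ 14.  35. 130.]
130 36 [ -3. -25. 130.] [ 13.  36. 136.]
136 38 [ -5. -27. 136.] [ 13.  37. 142.]
142 32 [ -5. -27. 142.] [ 13.  37. 148.]
148 26 [ -8. -23. 148.] [ 14.  32. 154.]
154 18 [  3. -27. 155.] [ 14.  28. 159.]
[[-1.0, 28.0, 119.0], [6.0, -20.0, 119.0], [4.0, -19.0, 120.0], [-1.0, -21.0, 120.0], [-5.0, -20.0, 120.0], [11.0, -20.0, 121.0], [9.0, -19.0, 121.0], [10.0, 28.0, 122.0], [-5.0, -22.0, 122.0], [-2.0, -19.0, 122.0], [8.0, 29.0, 122.0], [12.0, 23.0, 123.0], [7.0, -20.0, 123.0], [3.0, -19.0, 123.0], [9.0, -21.0, 123.0], [-2.0, -21.0, 123.0], [5.0, -20.0, 123.0], [10.0, 27.0, 123.0], [12.0, 29.0, 123.0], [12.0, 27.0, 124.0], [2.0, -21.0, 124.0], [0.0, -20.0, 124.0], [11.0, -20.0, 124.0], [5.0, -21.0, 125.0], [14.0, -19.0, 125.0], [13.0, -22.0, 125.0], [4.0, 33.0, 126.0], [2.0, -22.0, 126.0], [6.0, 33.0, 126.0], [-2.0, -21.0, 126.0], [-9.0, 28.0, 127.0], [7.0, -19.0, 127.0], [12.0, -20.0, 127.0], [9.0, 31.0, 127.0], [5.0, -21.0, 127.0], [9.0, -22.0, 127.0], [13.0, 25.0, 127.0], [12.0, 28.0, 127.0], [8.0, 28.0, 127.0], [-3.0, -19.0, 128.0]]
```

Call:
play_rows(
  deltas=[0.01,0,0.08,0,0,0,0.53,0,0,0.07,0,0,0,0.53,0,0,0.02,0,0,0,0.53,0,0,0,0,0,0,0.53,0,0,0,0,0,0,0.53],
)

```text
time_s: 10.18
tcp_pos: [0.4225, 0.2519, 0.0815]
orientation: [-0.174, 0.985, 0.0, 0.0]
ft_force: [0.6, -0.0, -0.4]
grip_width: 0.531
```

Call:
play_rows(
  deltas=[0,0,0.01,0,0,0,0.53,0,0,0.01,0,0,0,0.53,0,0,0,0,0,0,0.53,0,0,0,0,0,0,0.53],
)

```text
time_s: 10.68
tcp_pos: [0.4227, 0.252, 0.0777]
orientation: [-0.174, 0.985, 0.0, 0.001]
ft_force: [0.5, 0.6, 3.1]
grip_width: 0.531
```

Call:
play_rows(
  deltas=[0,0,0.01,0,0,0,0.53,0,0,0.01,0,0,0,0.53,0,0,0,0,0,0,0.53],
)

```text
time_s: 11.05
tcp_pos: [0.4227, 0.252, 0.0738]
orientation: [-0.174, 0.985, 0.0, 0.001]
ft_force: [-0.2, -0.2, 7.5]
grip_width: 0.528
```

```bash
python3 - <<'E'
from rig import *
import cv2
s=get_image("side")[0][:,:,::-1]
cv2.imwrite("pics/s6.png",cv2.resize(s[190:330,250:370],None,fx=4.2,fy=4.2,interpolation=cv2.INTER_CUBIC))
st=read_state(); print(st['tcp_pos'],st['orientation'],st['ft_force'],st['torque'],st['grip_width'])
E
```

```text
[0.42273965 0.25199013 0.07382658] [-1.74217570e-01  9.84707031e-01  6.74336614e-05  5.44329147e-04] [-1.04597522  0.05715712  7.19708351] [-0.00624583  0.05452418  0.00595388] 0.5313358578560299
```

View pics/s6.png

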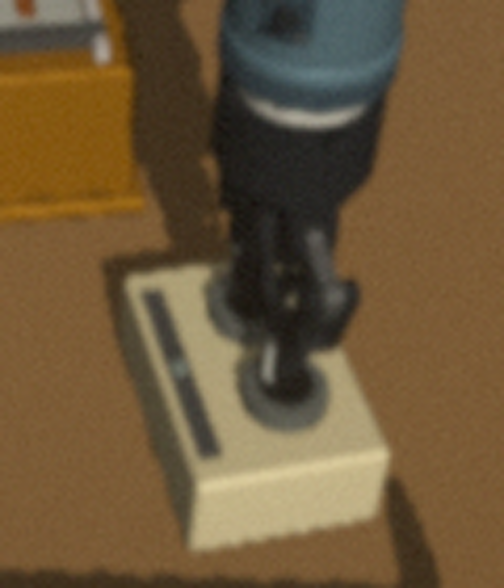

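Call:
play_rows(
  deltas=[0,0,0.01,0,0,0,0.53,0,0,0.01,0,0,0,0.53,0,0,0,0,0,0,0.53],
)

```text
time_s: 11.48
tcp_pos: [0.423, 0.2521, 0.0732]
orientation: [-0.175, 0.985, -0.0, 0.0]
ft_force: [-14.1, -6.2, 43.2]
grip_width: 0.53
```

Call:
play_rows(
  deltas=[0,0,-0.006,0,0,0,0.53,0,0,0,0,0,0,0.53,0,0,0,0,0,0,0.53,0,0,0,0,0,0,0.53,0,0,0,0,0,0,0.53,0,0,0,0,0,0,0.53,0,0,0,0,0,0,0.53,0,0,0,0,0,0,0.53],
)

```text
time_s: 12.48
tcp_pos: [0.4229, 0.2521, 0.0734]
orientation: [-0.174, 0.985, -0.0, 0.001]
ft_force: [-9.1, -5.0, 32.0]
grip_width: 0.528
```

```bash
python3 - <<'E'
from rig import *
st=read_state(); print(st['tcp_pos'],st['orientation'],st['ft_force'],st['torque'],st['grip_width'])
E
```

```text
[0.42291365 0.25206351 0.0733923 ] [-1.74460187e-01  9.84664079e-01 -1.24219650e-04  5.29247549e-04] [-9.09236869 -4.95489472 31.97227195] [-0.70748623  1.67482485  0.01855563] 0.527638258789539
```

Call:
play_rows(
  deltas=[0,0,0,0,0,0,0.53,0,0,0,0,0,0,0.53,0,0,0,0,0,0,0.53,0,0,0,0,0,0,0.53,0,0,0,0,0,0,0.53,0,0,0,0,0,0,0.53,0,0,0,0,0,0,0.53,0,0,0,0,0,0,0.53],
)

```text
time_s: 13.48
tcp_pos: [0.4229, 0.2521, 0.0734]
orientation: [-0.174, 0.985, -0.0, 0.001]
ft_force: [-10.5, -3.9, 31.5]
grip_width: 0.532
```

Call:
play_rows(
  deltas=[0,0,0,0,0,0,0.53,0,0,0,0,0,0,0.53,0,0,0,0,0,0,0.53,0,0,0,0,0,0,0.53,0,0,0,0,0,0,0.53,0,0,0,0,0,0,0.53,0,0,0,0,0,0,0.53,0,0,0,0,0,0,0.53],
)

```text
time_s: 14.48
tcp_pos: [0.4229, 0.2521, 0.0734]
orientation: [-0.174, 0.985, -0.0, 0.001]
ft_force: [-10.3, -3.8, 31.7]
grip_width: 0.53
```

Call:
play_rows(
  deltas=[0,0,-0.01,0,0,0,0.53,0,0,-0.02,0,0,0,0.53,0,0,-0.03,0,0,0,0.53,0,0,-0.1,0,0,0,0.53,0,0,-0.2,0,0,0,0.53,0,0,-0.2,0,0,0,0.53,0,0,-0.1,0,0,0,0.53,0,0,0,0,0,0,0.53],
)

```text
time_s: 15.48
tcp_pos: [0.4227, 0.252, 0.2035]
orientation: [-0.174, 0.985, 0.0, 0.001]
ft_force: [-0.4, -0.2, 0.2]
grip_width: 0.532
```

```bash
python3 - <<'E'
from rig import *
import cv2
s=get_image("side")[0][:,:,::-1];t=get_image("top")[0][:,:,::-1]
cv2.imwrite("pics/s7.png",s);cv2.imwrite("pics/s7z.png",cv2.resize(s[150:330,215:355],None,fx=3.3,fy=3.3,interpolation=cv2.INTER_CUBIC))
st=read_state(); print(st['tcp_pos'],st['ft_force'],st['time_s'])
P=camera_params('side')
d=get_image('side')[1];import numpy as np
print([ (x,y,d[y,x]) for x,y in [(318,283),(308,260)]], np.load('pics/sided.npy')[[283,260],[318,308]])
E
```

```text
[0.42132383 0.25152848 0.20117507] [-0.06522116 -0.31391896  0.22577575] 15.575
[(318, 283, np.float32(0.81247157)), (308, 260, np.float32(0.86300236))] [0.814394   0.86069554]
```

View pics/s7z.png

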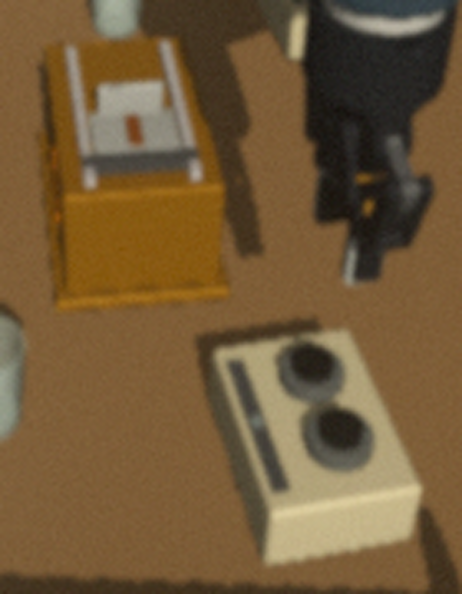

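View pics/s7.png

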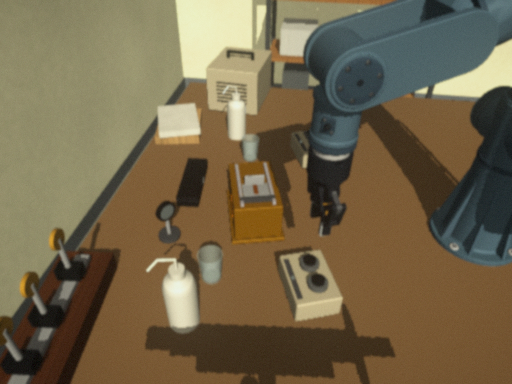

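```bash
python3 -c "
from rig import *
print(sign_off())"
```

```text
the job is handed in; nothing more can be done
None
```

I pushed the cover shut with the closed fingertips. I then pressed both round buttons together, held them down for about 3 s and lifted clear. I handed the job in at about 15.6 s; it gives no verdict.

- **Cover:** The fingers stalled against the stop and the push force rose to about 11 N. Both cameras showed the plate against the stop bar, and the last side picture still did.
- **Buttons:** Joint values can't be read, so "fully down" is inferred. The fingers travelled about 6 mm after contact. At about 5.5 mm the force was around 7 N and balanced across the two buttons. It then rose sharply at the bottom, peaking at 43 N. I eased off, and it held steady at about 32 N.
- **After release:** The last side picture shows both buttons standing up and the reset box where it started. The bystanders in view also look unmoved; the arm partly hides the timer box and fully hides the eyepiece. The arm is about 12 cm above the box with near-zero wrist force.
- **Disagreements:** Positions read directly from the colour pictures differed by 5–13 mm in y between the two cameras. The depth data agreed to about 4 mm, so I used that. A sideways force of about 11 N appeared while the buttons were held down, but the box did not visibly move.

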